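# Set and lock the stop of a roller length gauge

## Task

On the bench gauge, push the sliding stop along its rail with a fingertip until its spring nose has passed the nearer cross rod of the notched clip and drops into the notch between the clip's two rods, not beyond it. Then press the lock pin on top of the stop all the way down. Never lift the stop off the rail, and leave the things standing around the gauge where they are.

Things in the scene. Friction and masses are not known exactly. Their poses are not given: they have to be found in the camera images.
- rail: Bench gauge, fixed: aluminium rail 40 mm wide, 460 mm long, flat top 35 mm above the bench, dark end blocks 40 mm high; beside it an empty V trough (x +48 to +120 mm, 32 mm high). Origin: on the bench under the rail's centre line, mid length. y along the rail, x across it towards the trough (away from the robot), z up. Turned in plan by up to 0.3 rad.
- catch: Notched clip: dark steel plate flush with the rail's top, 60 mm across, 50 mm along it, crossed by two steel rods (along x, 74 mm long, end caps showing at the sides, 4 mm proud of the rail's top) at y -10 and +10 mm. Between them is the notch. Origin: rail top, centre line, middle of the notch; axes as the rail's. Fixed, on either side of the stop, 60 to 150 mm from it.
- blank: Blank clip: the same flush dark plate without rods, on the other side of the stop. Nothing to do there. Origin at the rail's top, in its middle; axes parallel to the rail's.
- carriage (a joint): Position of the stop along the rail, m: the y coordinate of the stop's centre in the rail's frame; travel -0.18 to +0.18. Sliding drag about 0.8 N plus 8 N per m/s; it stays where left.
- nose (a joint): How far the spring-loaded half-round nose under the stop is pushed up into it, m: 0 on the plain rail and down in the notch, about 0.004 on top of a rod. Its spring presses it down with 7 N. Climbing a rod takes a push of about 6 to 14 N on the stop, which falls away with a small jump forward as the nose drops into the notch; the second rod takes as much again.
- stop (a joint): Height of the stop's block above its seat on the rail, m: 0 when down, where weight and a keeper spring hold it with about 14 N; it does not rise by itself as it slides or crosses a rod. It could be lifted 30 mm, which is not wanted.
- stop_mid (a point): Centre of the stop's dark steel block: 50 mm across the rail (x), 36 mm along it (y), 40 mm high, 41 to 81 mm above the bench when down; this point then 61 mm above the bench. Axes as the rail's. The flat faces at y -18 and +18 mm may be pushed. A blade (12 mm thick, 26 mm high) sticks out at +x over the trough, to 93 mm from the rail's centre line.
- lock (a joint): How far the lock pin is pressed, m: 0 up, 0.008 fully down. Takes about 4 N and stays where it is left.
- lock_top (a point): Centre of the top of the lock pin: an upright aluminium disc 23 mm in diameter in the middle of the stop's top, standing 12 mm above the block when up (93 mm above the bench) and 4 mm when fully down.
- roller: Bystander: short upright aluminium roller with a dark foot flange 72 mm in diameter, body 46 mm, 157 mm high. Origin under its centre.
- plug: Bystander: steel core plug with a flange 68 mm in diameter, 55 mm high. Origin under its centre.
- block: Bystander: wooden block 60 x 110 x 40 mm. Origin under its centre.
- jug: Bystander: small white plastic bottle 52 mm in diameter, 100 mm high. Origin under its centre.

How it is judged:
By the outcome, as a careful person would: the job done as asked, in the order asked, and still so for the second after the job is handed in, with the robot touching nothing.
It also fails if it takes over 48 s, if anything falls off the work surface, if the arm or the gripper's body presses on something with over 40 N, if the wrist force passes 120 N, or if a joint passes its speed limit or range.

## Robot

A 6-joint arm with a two-finger parallel gripper is mounted at the origin on the work surface. World frame = base frame: x ahead of the robot, y to its left, z up, the work surface at z = 0. Lengths are in mm, angles in rad, forces in N, time in s.
With the tool pointing down it reaches from about 300 to 775 mm from the base axis. Payload 14.6 kg.
Tool frame: the origin (TCP) lies midway between the tips of the shut fingers; the grasp point (between the pads) lies 19 mm behind it; z points along the fingers, y is the line along which they close (so a half turn about z gives the same grasp; the last joint's range is limited). The gripper opens to 94 mm and grips with 3 to 60 N. Pads are 16 mm wide; open, the fingers measure 119 mm over their backs; the gripper's body (75 mm by 177 mm) begins 78 mm behind the grasp point.
Start: joints at [1.125, 0.3, 1.521, -0, 1.321, -0.067], TCP at [203.39, 511.001, 205.446] pointing down, gripper open.
Joint ranges: [-3.03, 3.03], [-0.79, 2.21], [0.23, 2.52], [-1.04, 4.18], [0, 3.07], [-2.55, 2.55]. Speed limits (rad/s): [2.22, 2.22, 2.57, 3.14, 3.14, 3.14].

## Interface

Orientations are given as [roll, pitch, yaw] about the fixed x, y, z axes, in that order (R = Rz(yaw) Ry(pitch) Rx(roll)).
In Python, from cell import manip, camera gives the robot as it stands.
- The arm moves only by the tool move_arm, never from a script. Its arguments are lists of equal length, an entry for each row: "dp": the shift along the world's x, y, z in mm, a list of three; "rotation": the turn, a rotation vector about the world's x, y, z in rad, a list of three; "hand": the opening, from 0 (shut) to 1 (fully open). A call has 1 to 10 rows; each row shifts and turns the commanded pose from where the row before left it; what a row does not reach is not made up. A row lasts 1/8 s, in which the tool goes at most 62.5 mm and 10.7 degrees, less where a joint would pass 70% of its speed; a pose out of reach is approached as far as the arm can. A call with a gripper value outside its range is refused whole. The fingers move at their own pace and stop on an object; "newtons" is the grip in N (left out, the last holds). Time passes only in rows, so rows that do not move let the fingers close. It gives the time, the measured TCP pose, the force, the opening and the grip force at its end, in the units of the state.
- manip.read_state(): the state, without advancing time (a new reading comes with each control period).
- camera(name): name is "side" or "top" or "wrist"; returns a dict with "image" (384x512x3 uint8, red, green, blue), "fx", "fy", "cx", "cy" (pixels), "k1" (the pictures are not rectified: a ray, as slopes to the right and down, at radius r is drawn at 1 + k1 r^2 times it, then the intrinsics apply), "R" (3x3) and "t" (3): a world point X has camera coordinates R X + t; the wrist camera has in their place "mount" (4x4, takes a point from camera to tool coordinates, whose origin is the TCP and whose axes are the flange's). Camera axes: x right, y down, z forward; pixel columns grow to the right and rows downward; lengths in mm; the calibration is good to about 2 mm. A picture is of the moment at which its call begins: read the wrist's pose just before it. There is no depth.
- manip.sign_off(): hands the job in; it is judged then, once.
The state is a dict: "clock": time; "joints": joint angles; "qd": joint speeds; "effort": joint torques, N m; "eef_pos": TCP position; "eef_rot": TCP orientation; "wrist_force": force on the tool from outside, world axes, zero at the start; "moment": the same for the moment, N m; "finger_gap": finger opening in mm; "finger_force": force on a finger pad.
Only numpy, scipy, OpenCV 4.12 (cv2) and the standard library are available. Lean on these libraries where they do the work, as an engineer would, in place of code of your own. Each camera call takes 0.05 s, during which the arm holds its last target. There are 200 camera calls.

## Working session

There is one attempt and no reset: what is moved stays moved. The work goes in short steps, Python scripts to look and compute and a tool call to move; the robot and the scene stay as the last step left them, time stands still between calls to the robot, and variables do not carry over. Pictures are saved under pics/ and viewed, at most 10 in all, crops included, and the job is handed in when it is done.

Besides the shell and the picture viewer there is one more tool, called after "Emit:" as name(argument=value, ...) on one line, values as JSON. move_arm: Moves the arm, as the interface text tells. Its arguments: {"type":"object","properties":{"dp":{"type":"array","items":{"type":"array","items":{"type":"number"}}},"rotation":{"type":"array","items":{"type":"array","items":{"type":"number"}}},"hand":{"type":"array","items":{"type":"number"}},"newtons":{"type":"number"}},"required":["dp","rotation","hand"]}

```bash
mkdir -p pics
cat > h.py <<'E'
import numpy as np, cv2
from cell import manip, camera
def ray(c,px):
    u=np.array([(px[0]-c['cx'])/c['fx'],(px[1]-c['cy'])/c['fy']]);d=u.copy()
    for _ in range(20): d=u/(1+c['k1']*(d@d))
    return np.array([d[0],d[1],1.])
def onplane(c,px,z):
    R=np.array(c['R']);t=np.array(c['t']);o=-R.T@t;d=R.T@ray(c,px)
    return o+d*(z-o[2])/d[2]
def proj(c,X):
    p=np.array(c['R'])@X+np.array(c['t']);s=p[:2]/p[2];s=s*(1+c['k1']*(s@s))
    return s*[c['fx'],c['fy']]+[c['cx'],c['cy']]
E
python3 - <<'E'
from h import *
import pickle
D={n:camera(n) for n in('top','side')}
pickle.dump(D,open('d0.pkl','wb'))
for n in D:
    cv2.imwrite(f'pics/{n}0.png',cv2.resize(D[n]['image'][:,:,::-1],(800,600)))
    print(n,-np.array(D[n]['R']).T@D[n]['t'],D[n]['fx'],D[n]['k1'])
print(manip.read_state())
E
```

```text
top [ 447.04742058  -12.22008888 1374.71168414] 494.5310224859151 -0.16472890153939426
side [ 598.17290341 1142.56741365 1028.77087853] 466.4948652235502 -0.027000496514689665
{'clock': 0.1, 'joints': array([ 1.12539959e+00,  3.00446668e-01,  1.52150803e+00, -2.52614791e-05,
        1.32071114e+00, -6.66063350e-02]), 'qd': array([ 5.55691097e-05, -7.88103467e-04, -2.17146774e-03, -1.28486621e-03,
       -8.02483395e-04, -2.64428026e-04]), 'effort': array([-2.65467015e-04, -5.32640183e+01, -3.53291774e+01,  7.09039718e-02,
        2.34138023e-02, -5.71845794e-05]), 'eef_pos': array([203.29873629, 510.79411235, 204.93063446]), 'eef_rot': array([-3.14052022e+00, -4.70135211e-05,  2.76280849e+00]), 'wrist_force': array([ 0.63903481, -0.52559109, -0.1007611 ]), 'moment': array([ 0.00267831, -0.00150979, -0.03915073]), 'finger_force': 0.0, 'finger_gap': 94.05769671501476}
```

View pics/top0.png

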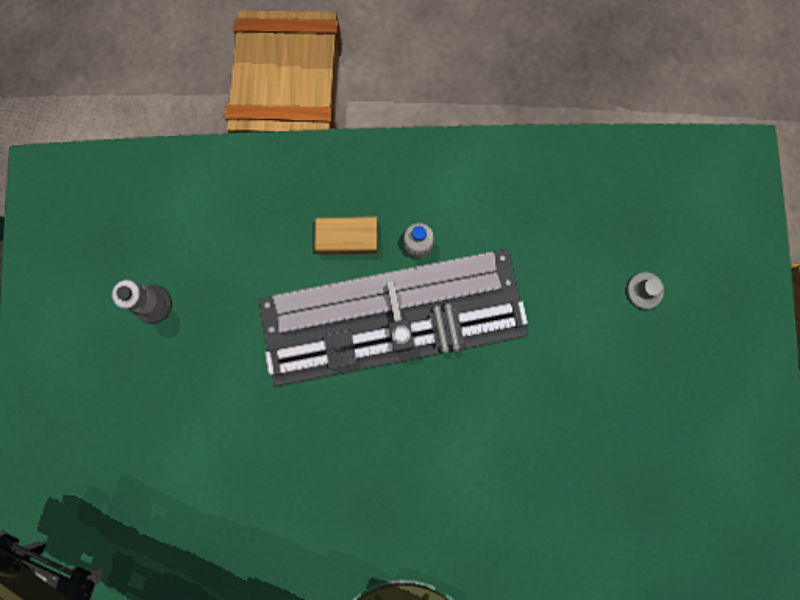

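View pics/side0.png

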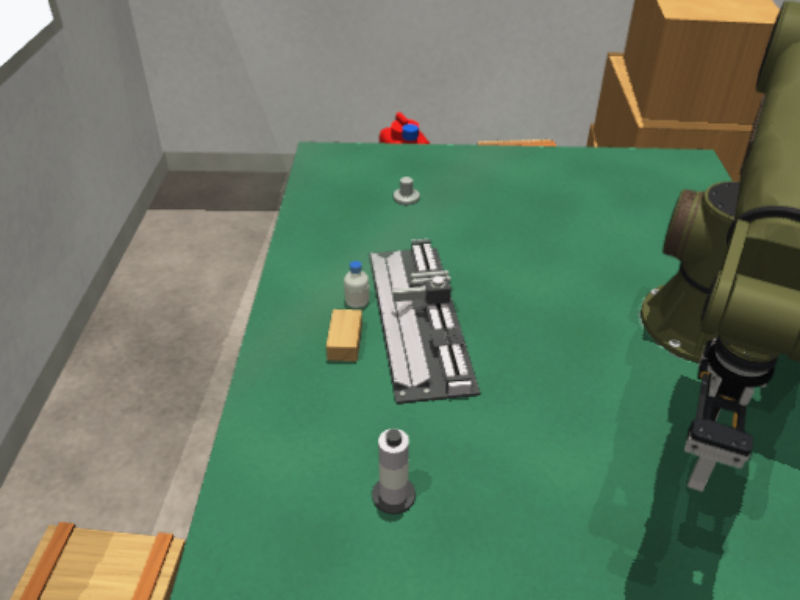

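The top view shows the pin at about (401,334), the rods at about (440,330) and (454,328) on the −y side of the stop, and the rail running from (270,363) to (523,313). The side view agrees. The bystanders stand well clear of the rail.

Run:
```python
from h import *
import pickle
D=pickle.load(open('d0.pkl','rb'));c=D['top'];im=c['image']
cv2.imwrite('pics/crop.png',cv2.resize(im[155:250,165:345,::-1],None,fx=4.4,fy=4.4,interpolation=cv2.INTER_CUBIC))
k=1.5625
for n,p,z in [('pin',(401,334),93),('endL',(270,363),40),('endR',(523,313),40),('rodmid',(447,329),39)]:
    print(n,onplane(c,np.array(p)/k,z))
s=D['side'];print('side pin',onplane(s,np.array((437,282))/k,93))
```

```text
pin [552.35431097 -10.79810476  93.        ]
endL [511.79014862 217.81489907  40.        ]
endR [ 587.64753753 -224.20474833   40.        ]
rodmid [563.39284315 -90.73083252  39.        ]
side pin [554.34476658   0.59351047  93.        ]
```

View pics/crop.png

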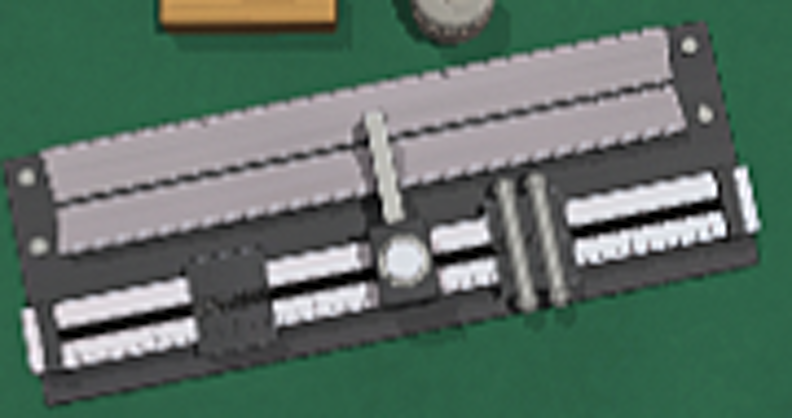

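The crop shows the pin at (404,261), rod midpoints at (515,243) and (549,239), end blocks at (34,340) and (747,200), and the blade at (384,165).

Run:
```python
from h import *
import pickle
D=pickle.load(open('d0.pkl','rb'));c=D['top']
f=lambda p,z:onplane(c,(np.array(p)+.5)/4.4-.5+[165,155],z)[:2]
pin=f((404,261),93);r1=f((515.5,243),39);r2=f((549,239),39);L=f((34,340),40);R=f((747,200),40)
ey=(L-R)/np.linalg.norm(L-R);a=np.arctan2(-ey[0],ey[1]);ex=np.array([ey[1],-ey[0]])
rd=f((505,184),39)-f((526,302),39)
print('pin',pin,'r1',r1,'r2',r2,'L',L,'R',R,np.linalg.norm(L-R),'yaw',a,'rodyaw',np.arctan2(rd[1],rd[0]),np.linalg.norm(rd))
o=(L+R)/2;m=(r1+r2)/2
for n,p in(('pin',pin),('r1',r1),('r2',r2),('m',m)):print(n,(p-o)@ex,(p-o)@ey)
print('dist',(pin-m)@ey,'ex',ex,'ey',ey)
# side pin: centroid of white-ish blob near
s=D['side'];im=s['image'];x0,y0=int(437/1.5625),int(282/1.5625)
print(im[y0-6:y0+8,x0-8:x0+9].mean(2).astype(int))
```

```text
pin [551.92058925 -10.24583581] r1 [565.65842871 -79.11524996] r2 [567.5822434 -99.8449983] L [512.99237214 219.06311967] R [ 588.36127991 -223.32103241] 448.7585211136223 yaw 0.16874956627069687 rodyaw 0.14419524225780883 74.05399102128571
pin -0.13713210351169394 -8.21047341297081
r1 1.8389639367392396 -78.40890276017328
r2 0.25389462651863237 -99.16730067946253
m 1.046429281628935 -88.78810171981792
dist 80.5776283068471 ex [0.98579555 0.16794981] ey [-0.16794981  0.98579555]
[[154 154 173 182 191 195 201 198 197 196 188 186 176 151 166 151 112]
 [187 174 172 170 172 169 167 162 146 135 132 129 122 115 116 106  99]
 [128 119 104  92  94 105 106 120 150 144 128 100  89  84 109 145 115]
 [ 93  91  89  70  97 122 147 207 225 224 222 216 192 190 139 179 185]
 [182 192 195 172 165 177 215 232 233 232 232 231 198 146 104 126 145]
 [161 137 128 118 114 120 217 234 234 232 232 232 184 110  87  90  92]
 [ 90  86  89  90 121 157 150 190 222 227 217 197 160 136 102  88  73]
 [ 68  80  89  89 118 121  91 101 127 135 123 106 101 136 108  86  76]
 [114  88  85  90 104 161 122  89  79  74  72  70 152 134  95  86 102]
 [192 117  76  87  89 110 144 123 106 104 105 158 145 103  88  86  92]
 [197 121  77  85  86  86 103  86  91  96  92 109  97  85  81  80  79]
 [154  97  70  79  80  77  73  69  66  65  59  54  52  48  46  45  45]
 [ 95  68  47  45  46  44  43  42  41  40  37  37  37  35  35  34  36]
 [ 77  60  41  34  34  35  36  36  34  35  35  35  34  33  35  34  35]]
```

Emit:
move_arm(dp=[[20,-28,0],[34,-47,0],[34,-47,0],[34,-47,0],[34,-47,0],[34,-47,0],[34,-47,0],[34,-47,0],[34,-47,0],[34,-47,0]], rotation=[[0,0,-0.102],[0,0,-0.102],[0,0,-0.102],[0,0,-0.102],[0,0,-0.102],[0,0,-0.102],[0,0,-0.102],[0,0,-0.102],[0,0,-0.102],[0,0,-0.102]], hand=[0,0,0,0,0,0,0,0,0,0], newtons=20)

```text
clock: 1.35
eef_pos: [530.2, 58.2, 205.3]
eef_rot: [-3.141, -0.0, 1.739]
wrist_force: [1.2, 0.9, 0.2]
finger_gap: 0.7
finger_force: 0.0
```

Emit:
move_arm(dp=[[12,-18,0],[6,-8,0],[0,0,0]], rotation=[[0,0,0],[0,0,0],[0,0,0]], hand=[0,0,0])

```text
clock: 1.72
eef_pos: [547.1, 34.6, 205.3]
eef_rot: [-3.141, -0.0, 1.744]
wrist_force: [1.0, 0.4, 0.0]
finger_gap: 0.2
finger_force: 0.0
```

```bash
cat >> h.py <<'E'
from scipy.spatial.transform import Rotation as Ro
def wrist():
    s=manip.read_state();c=dict(camera('wrist'))
    T=np.eye(4);T[:3,:3]=Ro.from_euler('xyz',s['eef_rot']).as_matrix();T[:3,3]=s['eef_pos']
    M=np.linalg.inv(T@np.array(c['mount']));c['R']=M[:3,:3];c['t']=M[:3,3];return s,c
E
python3 - <<'E'
from h import *
import pickle
s,c=wrist();pickle.dump(c,open('w1.pkl','wb'))
cv2.imwrite('pics/w1.png',cv2.resize(c['image'][:,:,::-1],(800,600)))
print(-c['R'].T@c['t'])
for X in ((545,30,55),(552,-10,93),(566,-90,39)):print(proj(c,np.array(X))*1.5625)
E
```

```text
[532.95279151 114.21600366 384.47176743]
[408.21947157 284.43881347]
[408.0185714  352.30152185]
[408.79370354 412.14363102]
```

View pics/w1.png

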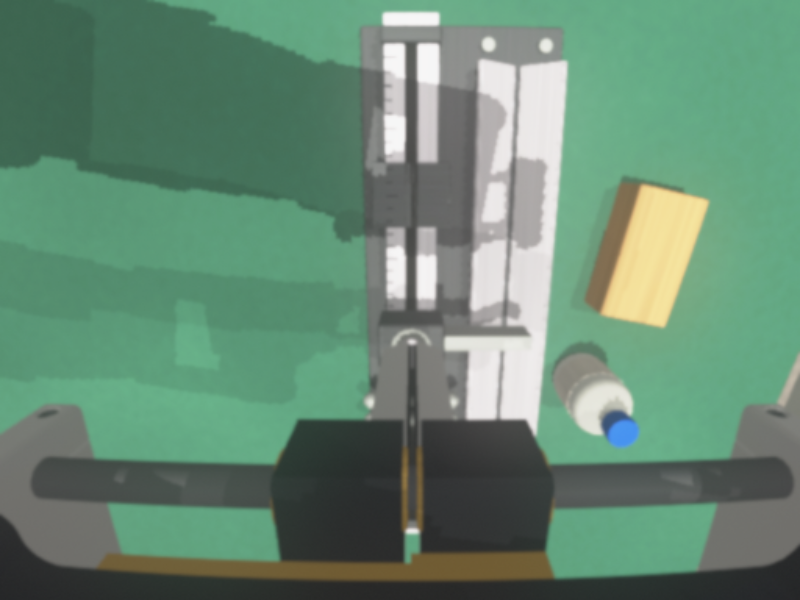

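The wrist view shows the stop's far top edge at row 313 and columns 380–443, the pin behind the fingers at about (411,345), and rod 1's caps at (370,402) and (453,402).

Run:
```python
from h import *
import pickle
c=pickle.load(open('w1.pkl','rb'));k=1.5625
o=np.array([550.68,-2.13]);ex=np.array([.9858,.1679]);ey=np.array([-.1679,.9858])
for n,p,z in [('edge',(411,312),81),('edgebot',(411,325),41),('capL',(370,402),37),('capR',(453,402),37),('endblk',(410,25),40),('rail',(411,100),35)]:
    X=onplane(c,np.array(p)/k,z)[:2];print(n,X,(X-o)@ex,(X-o)@ey)
```

```text
edge [549.55367335  16.56458271] 2.0284876244640992 18.61822987813102
edgebot [553.68657723  -7.51136566] 2.0603525382163568 -5.80975458263972
capL [530.38036898 -87.04125137] -34.26797536020965 -80.29720354984644
capR [603.2932424  -74.36276266] 39.738253507491564 -80.04082083036334
endblk [514.47241008 214.18196985] 0.625337593872274 219.31959423024676
rail [523.72686221 165.01757367] 1.4936743877582408 169.29950995470904
```

Emit:
move_arm(dp=[[0,0,-30],[0,0,-45],[0,0,-45],[0,0,-25],[0,0,-5],[0,0,0]], rotation=[[0,0,0],[0,0,0],[0,0,0],[0,0,0],[0,0,0],[0,0,0]], hand=[0,0,0,0,0,0])

```text
clock: 2.52
eef_pos: [547.6, 34.6, 56.3]
eef_rot: [3.141, 0.0, 1.744]
wrist_force: [-0.3, -0.6, 0.3]
finger_gap: 0.4
finger_force: 0.0
```

Emit:
move_arm(dp=[[0.8,-5,0],[0.8,-5,0],[0.5,-3,0],[0.5,-3,0],[0.5,-3,0],[0.5,-3,0]], rotation=[[0,0,0],[0,0,0],[0,0,0],[0,0,0],[0,0,0],[0,0,0]], hand=[0,0,0,0,0,0])

```text
clock: 3.28
eef_pos: [551.0, 11.9, 55.5]
eef_rot: [3.142, -0.0, 1.743]
wrist_force: [0.0, 1.2, 0.6]
finger_gap: 0.3
finger_force: 0.5
```

Emit:
move_arm(dp=[[0.8,-5,0],[0.8,-5,0],[0.8,-5,0],[0.8,-5,0],[0.8,-5,0],[0.8,-5,0],[0.8,-5,0]], rotation=[[0,0,0],[0,0,0],[0,0,0],[0,0,0],[0,0,0],[0,0,0],[0,0,0]], hand=[0,0,0,0,0,0,0])

```text
clock: 4.15
eef_pos: [556.6, -23.3, 55.4]
eef_rot: [-3.142, -0.0, 1.743]
wrist_force: [0.6, 0.7, -0.5]
finger_gap: 0.6
finger_force: 0.6
```

Run:
```python
from h import *
print(manip.read_state()['wrist_force'])
c=camera('top');cv2.imwrite('pics/t2.png',cv2.resize(c['image'][155:250,165:345,::-1],None,fx=4.4,fy=4.4,interpolation=cv2.INTER_CUBIC))
```

```text
[ 0.61753091  0.71837461 -0.46386748]
```

View pics/t2.png

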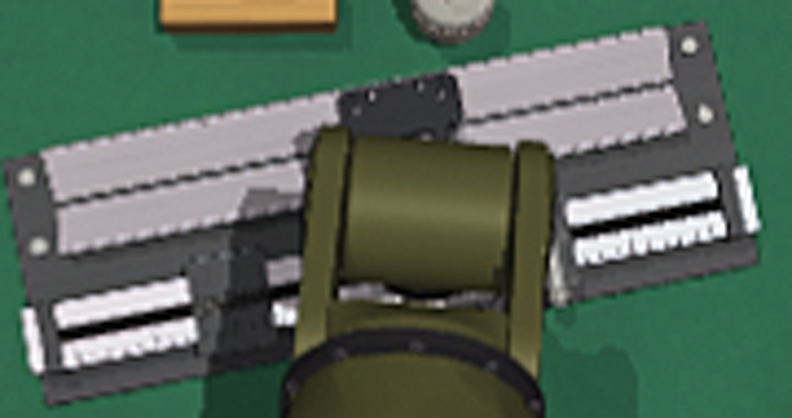

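The arm hides the stop in the top view, so I'll go on by force with small steps.

Emit:
move_arm(dp=[[0.5,-3,0],[0.5,-3,0],[0.5,-3,0],[0.35,-2,0],[0.35,-2,0]], rotation=[[0,0,0],[0,0,0],[0,0,0],[0,0,0],[0,0,0]], hand=[0,0,0,0,0])

```text
clock: 4.82
eef_pos: [558.8, -36.1, 55.4]
eef_rot: [-3.142, -0.0, 1.743]
wrist_force: [-0.2, 0.8, 0.1]
finger_gap: 0.4
finger_force: 0.5
```

Emit:
move_arm(dp=[[0.17,-1,0],[0.17,-1,0],[0.17,-1,0]], rotation=[[0,0,0],[0,0,0],[0,0,0]], hand=[0,0,0])

```text
clock: 5.2
eef_pos: [559.3, -39.0, 55.4]
eef_rot: [-3.142, -0.0, 1.743]
wrist_force: [1.0, 0.3, -0.3]
finger_gap: 0.4
finger_force: 0.4
```

Emit:
move_arm(dp=[[0.17,-1,0],[0.17,-1,0],[0.17,-1,0]], rotation=[[0,0,0],[0,0,0],[0,0,0]], hand=[0,0,0])

```text
clock: 5.58
eef_pos: [559.8, -42.1, 55.4]
eef_rot: [-3.142, 0.0, 1.743]
wrist_force: [-0.6, 0.4, -0.5]
finger_gap: 0.3
finger_force: 0.4
```

Run:
```python
from h import *
import pickle
s,c=wrist();pickle.dump(c,open('w3.pkl','wb'))
cv2.imwrite('pics/w3.png',cv2.resize(c['image'][200:384,150:400,::-1],None,fx=3.2,fy=3.2))
c=camera('side');pickle.dump(c,open('s3.pkl','wb'))
cv2.imwrite('pics/s3.png',cv2.resize(c['image'][140:240,220:320,::-1],None,fx=6,fy=6,interpolation=cv2.INTER_CUBIC))
```

```text
(no output)
```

View pics/s3.png

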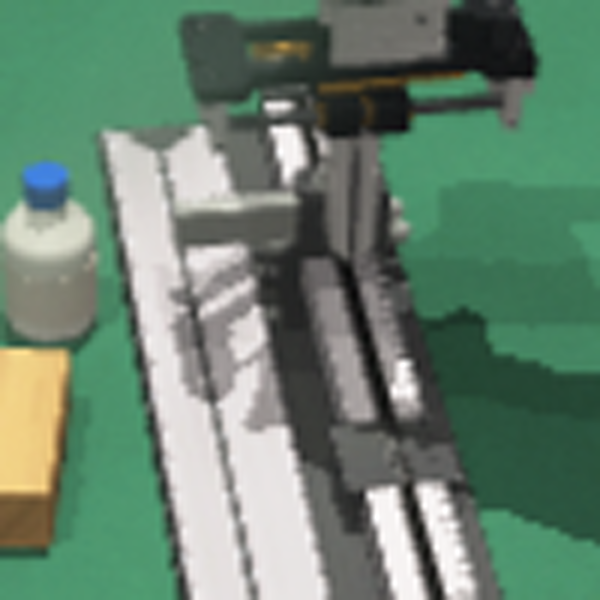

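The side crop shows the stop's blade at (235,222), carried along by the fingers and now at the rods. I'll carry on in 1 mm rows and watch the force.

Emit:
move_arm(dp=[[0.17,-1,0],[0.17,-1,0]], rotation=[[0,0,0],[0,0,0]], hand=[0,0])

```text
clock: 5.92
eef_pos: [560.2, -44.1, 55.5]
eef_rot: [-3.142, -0.0, 1.743]
wrist_force: [-0.2, 0.1, 0.7]
finger_gap: 0.5
finger_force: 0.4
```

Emit:
move_arm(dp=[[0.17,-1,0],[0.17,-1,0]], rotation=[[0,0,0],[0,0,0]], hand=[0,0])

```text
clock: 6.18
eef_pos: [560.4, -45.4, 55.6]
eef_rot: [-3.142, -0.001, 1.743]
wrist_force: [-2.1, 9.1, 3.8]
finger_gap: 0.6
finger_force: 4.8
```

Emit:
move_arm(dp=[[0.17,-1,0],[0.17,-1,0]], rotation=[[0,0,0],[0,0,0]], hand=[0,0])

```text
clock: 6.42
eef_pos: [560.6, -46.1, 55.7]
eef_rot: [-3.141, -0.003, 1.743]
wrist_force: [-3.7, 19.7, 7.5]
finger_gap: 0.3
finger_force: 9.8
```

Emit:
move_arm(dp=[[0.17,-1,0]], rotation=[[0,0,0]], hand=[0])

```text
clock: 6.55
eef_pos: [560.6, -46.4, 55.8]
eef_rot: [-3.141, -0.004, 1.743]
wrist_force: [-6.4, 23.2, 9.1]
finger_gap: 0.3
finger_force: 12.5
```

Emit:
move_arm(dp=[[0.17,-1,0]], rotation=[[0,0,0]], hand=[0])

```text
clock: 6.68
eef_pos: [560.7, -47.0, 55.8]
eef_rot: [-3.141, -0.005, 1.743]
wrist_force: [-5.6, 21.4, 6.8]
finger_gap: 0.2
finger_force: 10.8
```

Emit:
move_arm(dp=[[0.08,-0.5,0]], rotation=[[0,0,0]], hand=[0])

```text
clock: 6.8
eef_pos: [561.0, -48.7, 55.6]
eef_rot: [-3.141, -0.003, 1.744]
wrist_force: [-2.3, 10.2, 5.0]
finger_gap: 0.4
finger_force: 5.5
```

Emit:
move_arm(dp=[[0.08,-0.5,0]], rotation=[[0,0,0]], hand=[0])

```text
clock: 6.92
eef_pos: [561.2, -49.9, 55.6]
eef_rot: [-3.141, -0.001, 1.743]
wrist_force: [-0.7, 7.8, 2.1]
finger_gap: 0.4
finger_force: 3.9
```

Emit:
move_arm(dp=[[0.08,-0.5,0]], rotation=[[0,0,0]], hand=[0])

```text
clock: 7.05
eef_pos: [561.3, -50.7, 55.6]
eef_rot: [-3.142, -0.001, 1.743]
wrist_force: [-0.6, 6.7, 2.5]
finger_gap: 0.7
finger_force: 3.5
```

Emit:
move_arm(dp=[[0.17,-1,0]], rotation=[[0,0,0]], hand=[0])

```text
clock: 7.18
eef_pos: [561.5, -51.8, 55.5]
eef_rot: [-3.142, -0.001, 1.743]
wrist_force: [-1.0, 6.2, 2.3]
finger_gap: -0.1
finger_force: 2.9
```

Emit:
move_arm(dp=[[0.17,-1,0]], rotation=[[0,0,0]], hand=[0])

```text
clock: 7.3
eef_pos: [561.7, -53.1, 55.5]
eef_rot: [-3.142, -0.001, 1.743]
wrist_force: [-0.5, 4.8, 2.6]
finger_gap: 0.2
finger_force: 2.2
```

Emit:
move_arm(dp=[[0.17,-1,0]], rotation=[[0,0,0]], hand=[0])

```text
clock: 7.42
eef_pos: [562.0, -54.4, 55.5]
eef_rot: [3.141, -0.0, 1.743]
wrist_force: [-0.4, 2.8, 0.9]
finger_gap: 1.0
finger_force: 1.6
```

Emit:
move_arm(dp=[[0.17,-1,0]], rotation=[[0,0,0]], hand=[0])

```text
clock: 7.55
eef_pos: [562.2, -55.6, 55.5]
eef_rot: [3.141, 0.0, 1.743]
wrist_force: [-0.2, 2.1, 1.3]
finger_gap: 0.6
finger_force: 1.0
```

Emit:
move_arm(dp=[[0,0,0]], rotation=[[0,0,0]], hand=[0])

```text
clock: 7.68
eef_pos: [562.1, -55.9, 55.4]
eef_rot: [-3.142, 0.001, 1.743]
wrist_force: [0.5, -0.4, -0.4]
finger_gap: 0.3
finger_force: 0.0
```

Emit:
move_arm(dp=[[0.17,-1,0],[0.17,-1,0]], rotation=[[0,0,0],[0,0,0]], hand=[0,0])

```text
clock: 7.92
eef_pos: [562.4, -57.6, 55.4]
eef_rot: [-3.141, 0.0, 1.743]
wrist_force: [-0.2, 0.6, 0.5]
finger_gap: 0.4
finger_force: 0.4
```

Emit:
move_arm(dp=[[0.17,-1,0],[0.17,-1,0]], rotation=[[0,0,0],[0,0,0]], hand=[0,0])

```text
clock: 8.18
eef_pos: [562.8, -59.7, 55.4]
eef_rot: [3.142, 0.0, 1.743]
wrist_force: [-0.4, -0.4, -0.6]
finger_gap: 0.3
finger_force: 0.0
```

Emit:
move_arm(dp=[[0.17,-1,0],[0,0,0]], rotation=[[0,0,0],[0,0,0]], hand=[0,0])

```text
clock: 8.43
eef_pos: [562.9, -60.6, 55.4]
eef_rot: [-3.142, -0.0, 1.743]
wrist_force: [-1.3, 0.4, 0.0]
finger_gap: 0.6
finger_force: 0.0
```

Emit:
move_arm(dp=[[0.17,-1,0]], rotation=[[0,0,0]], hand=[0])

```text
clock: 8.55
eef_pos: [563.1, -61.5, 55.4]
eef_rot: [-3.142, -0.0, 1.743]
wrist_force: [-0.1, 0.1, 0.1]
finger_gap: 0.3
finger_force: 0.4
```

Emit:
move_arm(dp=[[-0.8,5,0],[-2.5,15,0],[-2,10,20],[-5,30,30],[-7,42,35],[-7,42,35],[-7,42,20],[0,25,0],[0,0,0]], rotation=[[0,0,0],[0,0,0],[0,0,0],[0,0,0],[0,0,0],[0,0,0],[0,0,0],[0,0,0],[0,0,0]], hand=[0,0,0,0,0,0,0,0,0])

```text
clock: 9.68
eef_pos: [531.4, 151.3, 196.9]
eef_rot: [3.14, -0.0, 1.746]
wrist_force: [-0.2, -0.0, -0.3]
finger_gap: 0.9
finger_force: 0.0
```

Run:
```python
from h import *
import pickle
c=camera('top');pickle.dump(c,open('t4.pkl','wb'))
a=cv2.resize(c['image'][180:235,235:320,::-1],None,fx=9,fy=9,interpolation=cv2.INTER_CUBIC)
cv2.imwrite('pics/t4.png',a)
```

```text
(no output)
```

View pics/t4.png

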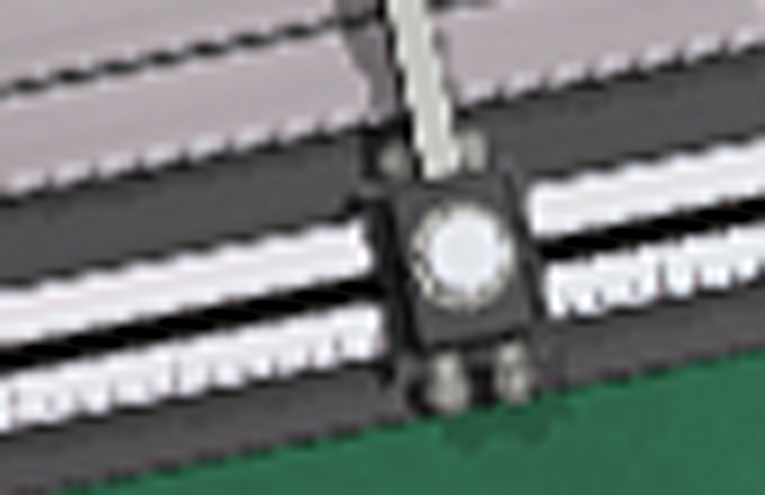

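The top crop shows the stop sitting over both rods, with the pin at (463,255) and rod ends at (395,158), (472,150), (448,385) and (513,375).

Run:
```python
from h import *
import pickle
c=pickle.load(open('t4.pkl','rb'))
f=lambda p,z:onplane(c,(np.array(p)+.5)/9-.5+[235,180],z)[:2]
im=c['image'][180:235,235:320].astype(int).min(2);m=(im>195).astype(np.uint8)
n,l,st,ce=cv2.connectedComponentsWithStats(m);i=np.argmin(np.linalg.norm(ce-[51,28],axis=1));print(st[i],ce[i])
pin=onplane(c,ce[i]+[235,180],93)[:2]
o=np.array([550.68,-2.13]);ex=np.array([.9858,.1679]);ey=np.array([-.1679,.9858])
for n,p in(('pin',pin),('pinv',f((463,255),93)),('a',f((395,158),38)),('b',f((472,150),38)),('c',f((448,382),38)),('d',f((513,373),38))):print(n,p,(p-o)@ex,(p-o)@ey)
```

```text
[47 24 10  9 56] [51.33928571 27.64285714]
pin [566.28675328 -88.47988173] 0.8869922456020779 -87.74408728160103
pinv [565.66755587 -87.57552725] 0.428428550495775 -86.74861139746201
a [600.73129795 -71.21258086] 37.74160419540215 -76.50522113619554
b [602.55314794 -94.57937688] 35.614298860624444 -99.8460972667572
c [532.55515161 -85.06145941] -31.79166757917306 -78.71067064212991
d [ 534.7367574  -104.70248556] -32.938768883572905 -98.43908583081559
```

Emit:
move_arm(dp=[[4,-25,0],[7,-50,0],[8,-50,0],[8,-50,0],[6,-45,0],[2,-20,0],[0,0,-30],[0,0,-40],[0,0,-15],[0,0,0]], rotation=[[0,0,0],[0,0,0],[0,0,0],[0,0,0],[0,0,0],[0,0,0],[0,0,0],[0,0,0],[0,0,0],[0,0,0]], hand=[0,0,0,0,0,0,0,0,0,0])

```text
clock: 10.98
eef_pos: [566.6, -90.3, 110.4]
eef_rot: [-3.141, -0.0, 1.743]
wrist_force: [0.2, 0.3, 1.0]
finger_gap: 0.3
finger_force: 0.0
```

Emit:
move_arm(dp=[[-0.5,2,-8],[0,0,-6],[0,0,0]], rotation=[[0,0,0],[0,0,0],[0,0,0]], hand=[0,0,0])

```text
clock: 11.35
eef_pos: [566.2, -88.4, 96.3]
eef_rot: [-3.141, -0.0, 1.743]
wrist_force: [0.5, 0.6, -0.2]
finger_gap: 0.6
finger_force: 0.0
```

Emit:
move_arm(dp=[[0,0,-1.5],[0,0,-1.5],[0,0,-1]], rotation=[[0,0,0],[0,0,0],[0,0,0]], hand=[0,0,0])

```text
clock: 11.72
eef_pos: [566.5, -88.6, 92.7]
eef_rot: [3.141, 0.0, 1.743]
wrist_force: [-2.1, 0.0, 3.6]
finger_gap: 0.3
finger_force: 1.9
```

Emit:
move_arm(dp=[[0,0,-1],[0,0,-1],[0,0,-1]], rotation=[[0,0,0],[0,0,0],[0,0,0]], hand=[0,0,0])

```text
clock: 12.1
eef_pos: [566.4, -88.5, 89.5]
eef_rot: [3.141, 0.0, 1.743]
wrist_force: [-1.5, -1.1, 3.3]
finger_gap: 0.7
finger_force: 1.9
```

Emit:
move_arm(dp=[[0,0,-1],[0,0,-1],[0,0,0]], rotation=[[0,0,0],[0,0,0],[0,0,0]], hand=[0,0,0])

```text
clock: 12.48
eef_pos: [566.3, -88.5, 87.3]
eef_rot: [-3.141, -0.0, 1.743]
wrist_force: [0.4, -0.7, 1.9]
finger_gap: 0.7
finger_force: 1.1
```

Pin is going down at about 3–4 N. I'll continue until it bottoms out.

Emit:
move_arm(dp=[[0,0,-1],[0,0,-1]], rotation=[[0,0,0],[0,0,0]], hand=[0,0])

```text
clock: 12.72
eef_pos: [566.3, -88.5, 85.4]
eef_rot: [3.142, 0.0, 1.743]
wrist_force: [1.1, -1.2, 4.6]
finger_gap: 0.3
finger_force: 1.9
```

Emit:
move_arm(dp=[[0,0,-0.7],[0,0,0]], rotation=[[0,0,0],[0,0,0]], hand=[0,0])

```text
clock: 12.98
eef_pos: [566.5, -88.5, 85.1]
eef_rot: [3.141, 0.0, 1.743]
wrist_force: [-0.7, -0.1, 8.1]
finger_gap: 0.1
finger_force: 3.8
```

Emit:
move_arm(dp=[[0,0,-0.7],[0,0,0]], rotation=[[0,0,0],[0,0,0]], hand=[0,0])

```text
clock: 13.22
eef_pos: [566.7, -88.6, 85.0]
eef_rot: [3.14, 0.001, 1.743]
wrist_force: [-2.9, 1.0, 12.7]
finger_gap: 0.5
finger_force: 6.4
```

The pin bottomed at z 85 with 12.7 N. Now I'll retreat and check.

Emit:
move_arm(dp=[[0,0,5],[0,0,30],[0,0,50],[0,0,30],[-6,50,0],[-8,55,0],[-8,55,0],[-6,50,0],[0,20,0],[0,0,0]], rotation=[[0,0,0],[0,0,0],[0,0,0],[0,0,0],[0,0,0],[0,0,0],[0,0,0],[0,0,0],[0,0,0],[0,0,0]], hand=[0,0,0,0,0,0,0,0,0,0])

```text
clock: 14.48
eef_pos: [538.2, 142.0, 198.7]
eef_rot: [-3.141, 0.0, 1.744]
wrist_force: [-0.2, -0.7, 0.8]
finger_gap: 0.5
finger_force: 0.0
```

Run:
```python
from h import *
c=camera('top');s=camera('side')
a=cv2.resize(c['image'][180:235,235:320,::-1],(765,495),interpolation=cv2.INTER_CUBIC)[:,130:530]
b=cv2.resize(s['image'][140:195,245:290,::-1],(400,489),interpolation=cv2.INTER_CUBIC)
cv2.imwrite('pics/f.png',np.hstack([a[:489],b]))
im=c['image'][180:235,235:320].astype(int).min(2);m=(im>195).astype(np.uint8)
n,l,st,ce=cv2.connectedComponentsWithStats(m);i=np.argmin(np.linalg.norm(ce-[51,28],axis=1))
p=onplane(c,ce[i]+[235,180],85)[:2];print(st[i],p,(p-[550.68,-2.13])@[-.1679,.9858])
```

```text
[47 24 10  9 61] [566.31536642 -88.64463383] -87.9113040506448
```

View pics/f.png

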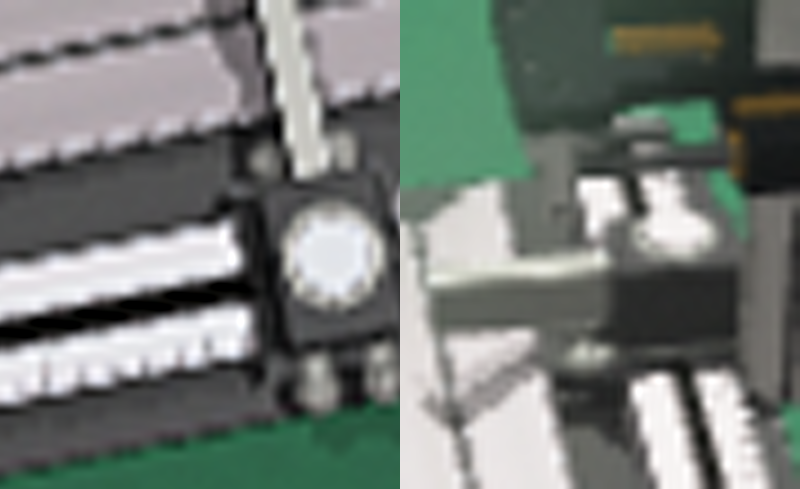

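The picture shows the stop between the rods (rail y −87.9, notch about −88.4). The pin at (333,253) sits low on the block, and the stop is seated on the rail.

```bash
python3 -c "
from cell import manip
print(manip.sign_off())"
```

```text
the job is handed in; nothing more can be done
None
```

The stop is in the notch between the two rods, the lock pin is pressed fully down, and the job is handed in (about 14.5 s on the robot clock).

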